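# Weight the spares jar and unscrew its tight cap

### The arm

A 7-joint arm with a two-finger parallel gripper is mounted at the origin on the work surface. World frame = base frame: x ahead of the robot, y to its left, z up, the work surface at z = 0. Lengths are in mm, angles in rad, forces in N, time in s.
With the tool pointing down it reaches from about 400 to 850 mm from the base axis. Payload 6.9 kg.
Tool frame: the origin (TCP) lies midway between the tips of the shut fingers; the grasp point (between the pads) lies 19 mm behind it; y points along the fingers, x is the direction in which the jaws open and shut, and the axes are right-handed (so a half turn about y gives the same grasp; the last joint's range is limited). The gripper opens to 85 mm and grips with 20 to 120 N. Pads are 22 mm wide; open, the fingers measure 114 mm over their backs; the gripper's body (76 mm by 85 mm) begins 54 mm behind the grasp point. The pads swing forward as they close: fully open they stand 13 mm farther back than shut.
Start: joints at [-1.23, 0.507, -0.238, 1.5, 0.126, 1.149, -0.155], TCP at [145.425, 607.835, 231.275] pointing down, gripper open.
Joint ranges: [-3.08, 3.08], [-0.24, 2.05], [-1.43, 1.35], [0, 2.5], [-1.52, 4.66], [0.17, 1.96], [-2.89, 2.89]. Speed limits (rad/s): [2.39, 2.39, 3.14, 3.14, 3.14, 3.14, 3.14].

### API

Orientations are given as a rotation vector (axis times angle).
In Python, from cell import env gives the robot as it stands. The module is installed in compiled form; this text tells all that it offers.
- The arm moves only by the tool carry_out, never from a script. Its argument "commands" is a list of rows, each a list of 3 entries, a list of its own where there are three numbers: the gripper command: -1 is shut, 1 is fully open, values between are in proportion, then the shift along the tool's x, y, z in cm, then the turn, a rotation vector about the tool's x, y, z in degrees. A call has exactly 8 rows; each row shifts and turns the pose as measured when the row begins, along the tool's axes as they then stand; what a row does not reach is not made up. A row lasts 1/12 s, in which the tool goes at most 41.7 mm and 7.16 degrees, less where a joint would pass 70% of its speed; a pose out of reach is approached as far as the arm can. A call is refused whole if a number of a shift passes 4.17 or a number of a turn 7.16, either way. A call with a gripper value outside its range is refused whole. The fingers move at their own pace and stop on an object; "squeeze" is the grip in N (left out, the last holds). Time passes only in rows, so rows that do not move let the fingers close, or fill a call up. It gives the time, the measured TCP pose, the force and the opening at its end, in the units of the state.
- env.get_state(): the state, without advancing time (a new reading comes with each control period).
- env.camera(name): name is "scene" or "top" or "wrist"; returns (picture, depth): 480x640x3 uint8, blue, green, red; 480x640 float32, mm along the optical axis (not along the pixel's ray), 0 where there is no reading.
- env.camera_model(name): a dict with "fx", "fy", "cx", "cy" (pixels), "rvec" (rotation vector, rad) and "tvec" (3), from world to camera coordinates, as OpenCV has them; the wrist camera has in their place "T_tool_cam" (4x4, takes a point from camera to tool coordinates, whose origin is the TCP and whose axes are the tool frame's). Camera axes: x right, y down, z forward; pixel columns grow to the right and rows downward; lengths in mm; the calibration is good to about 2 mm. The wrist camera is an equidistant fisheye: a pixel r from the principal point sees the ray r / f radians off the axis. A picture is of the moment at which its call begins: read the wrist's pose just before it. camera_model takes no time and is no camera call.
- env.close_job(): hands the job in, once; it reports no verdict.
The state is a dict: "time_s": time; "joints": joint angles; "joint_vel": joint speeds; "tau": joint torques, N m; "tcp_pos": TCP position; "tool_rot": TCP orientation; "wrist_force": force on the tool from outside, world axes, zero at the start; "moment": the same for the moment, N m; "grip_width": finger opening in mm.
Only numpy, scipy, OpenCV 4.12 (cv2) and the standard library are available. Lean on these libraries where they do the work, as an engineer would, in place of code of your own. Each camera call takes 0.05 s, during which the arm holds its last target. There are 200 camera calls.

### The job

Brace the white jar by sliding the steel weight ring, flange down, over its red cap until the ring rests on the jar's shoulder, and let go of the ring. Then grip the cap and unscrew it anticlockwise without turning or tipping the jar, stop turning once its threads let go, and lift it straight up. Finish still holding the cap level and still in the gripper, one to two centimetres clear above the jar's mouth, with the ring left on the jar and the other things on the bench left alone.

Things in the scene. Friction and masses are not known exactly. Their poses are not given: they have to be found in the camera images.
- stand: Black rubber base plate fixed to the bench, 130 x 130 x 8 mm, with a low grey rim (bore 89 mm, 6 mm high) that keeps the jar from sliding away but not from turning. Origin: centre of its underside, on the bench.
- jar: White plastic jar, blue band, standing loose on the stand's floor (8 mm above the bench), 0.35 kg. Body 84 mm across, 30 mm tall, flat shoulder; above it a column 46 mm across up to 70 mm, then the threaded neck, 42 mm over its threads, up to the mouth at 83 mm; a spring seal in it stands 3 mm higher when open. Unweighted, it spins with the tight cap. Origin: centre of its underside, z up.
- jar_mark (a point): Black dash on the jar's shoulder, at the shoulder's height (30 mm), 36 mm from the jar's axis along the jar's own +x.
- cap_mid (a point): Centre of the red ribbed round screw cap (50 mm across, 24 mm tall, 50 g), half-way up (12 mm). Closed, this point is 84 mm above the jar's underside and the cap spans 72 to 96 mm. Axes: z up, x towards the white dash on its top. A spring seal under it makes it tight: turning takes 0.2 to 0.3 N m. It cannot be lifted before its lugs let go.
- cap_mark (a point): Point under the cap's white dash: 20 mm from its axis along its x, half-way up. Angle of the cap's x from the jar's x, anticlockwise seen from above: 0 to 16 degrees when tight (start); the lugs let go at about 57; a hard stop follows at about 97. So turning it 65 degrees anticlockwise frees it from any start; it rises about 1 mm meanwhile.
- ring_mid (a point): Centre of the dark steel weight ring (0.8 kg), flange down on the bench: on its axis, 18 mm above its underside, z up. Flange 110 mm across, 10 mm thick; collar on it 67 mm across, 26 mm tall, to be gripped from above; total 36 mm; bore 55 mm right through. On the jar's shoulder its underside is 30 mm and its top 66 mm above the jar's underside, 6 mm below the cap.
- wrench: Bystander: a steel wrench, 150 mm, lying flat, on the bench. Origin: on its long axis, underside.
- spacer: Bystander: an aluminium spacer ring, 42 mm outside, 12 mm tall, on the bench. Origin: centre of its underside.
- can: Bystander: a blue can, 52 mm across, 140 mm tall, on the bench. Origin: centre of its underside.
- carton: Bystander: a cardboard carton, 80 x 110 x 60 mm, on the bench. Origin: centre of its underside.
- yellow_bin: Bystander: a yellow open bin, 120 x 100 x 60 mm, on the bench. Origin: centre of its underside.
- screwdriver: Bystander: a screwdriver, 190 mm, lying flat, on the bench. Origin: on its long axis, underside.
- bearing_cup: Bystander: a brass bearing housing, 68 mm across, 34 mm tall, on the bench. Origin: centre of its underside.
Not all that is in view belongs to the job. There is more than one size of the jar; the job needs the smallest. Of the things shaped like the part that bears cap_mid, the red one is meant.

How it is judged (in metres and radians):
On the way, in this order (a step that is already met when the one before it is completed fails the run):
1. the ring rests on the jar's shoulder, around it, let go, with the cap still closed (horizontal distance between ring_mid and jar below 0.006 m and z of ring_mid in the frame of jar between 0.045 and 0.0515 m and angle between ring_mid's own z axis and vertical below 0.06 rad and contact force between the fingers and ring below 0.3 N and z of cap_mid in the frame of jar below 0.091 m and x of cap_mark in the frame of jar above 0.015 m), for 0.2 s.
2. the cap is turned anticlockwise until its lugs let go, still down on the neck, the ring on the jar (horizontal distance between each of ring_mid, cap_mid and jar below 0.006 m and z of ring_mid in the frame of jar between 0.045 and 0.0515 m and angle between ring_mid's own z axis and vertical below 0.06 rad and z of cap_mid in the frame of jar below 0.091 m and x of cap_mark in the frame of jar below 0.0125 m and y of cap_mark in the frame of jar above 0.008 m), for 0.05 s.
At the end, for the whole second after the job is handed in: The fingers hold the cap still, level within 0.15 rad, within 12 mm of the jar's axis, raised 17 to 46 mm from closed (lower edge 6 to 35 mm above the mouth), touching neither jar nor ring; the ring sits flat on the shoulder within 6 mm of the axis; the jar is upright within 0.05 rad (horizontal distance between ring_mid and jar below 0.006 m and z of ring_mid in the frame of jar between 0.045 and 0.0515 m and angle between ring_mid's own z axis and vertical below 0.06 rad and z of cap_mid in the frame of jar between 0.101 and 0.13 m and horizontal distance between cap_mid and jar below 0.012 m and angle between cap_mid's own z axis and vertical below 0.15 rad and contact force between the fingers and cap above 1 N and contact force between cap and jar below 0.05 N and contact force between cap and ring below 0.05 N and linear speed of each of cap, jar below 0.02 m/s and contact force between the fingers and ring below 0.3 N and angle between jar's own z axis and vertical below 0.05 rad); the arm keeps its last pose, push and grip.
It fails at once if the jar is turned, shifted or tipped: the dash on its shoulder moves more than 15 mm, or it tilts over 0.15 rad (distance of jar_mark from where it was at the start of the episode above 0.015 m or angle between jar's own z axis and vertical above 0.15 rad).
It fails at once if the cap is turned on far past where its threads let go (beyond about 130 degrees from the jar's x axis) (x of cap_mark in the frame of jar below -0.013 m).
It fails at once if a bystander is shifted more than 25 mm (distance of any of wrench, spacer, can, carton, yellow_bin, screwdriver, bearing_cup from where it was at the start of the episode above 0.025 m).
It also fails if it takes over 53 s, if anything falls off the work surface, if the arm or the gripper's body presses on something with over 40 N, if the wrist force passes 120 N, or if a joint passes its speed limit or range.

## Working session

There is one attempt and no reset: what is moved stays moved. The work goes in short steps, Python scripts to look and compute and a tool call to move; the robot and the scene stay as the last step left them, time stands still between calls to the robot, and variables do not carry over. Pictures are saved under pics/ and viewed, about 8 in all and at most 12, crops included, and the job is handed in when it is done.

Besides the shell and the picture viewer there is one more tool, called after ">>>" as name(argument=value, ...), one argument or row to a line, values as JSON. carry_out: Moves the arm, as the interface text tells. Its arguments: {"type":"object","properties":{"commands":{"type":"array","items":{"type":"array"}},"squeeze":{"type":"number"}},"required":["commands"]}

```bash
mkdir -p pics; python3 - <<'E'
from cell import env
import cv2,numpy as np
print(env.get_state())
for n in("scene","top"):
    p,d=env.camera(n); cv2.imwrite(f"pics/{n}0.png",p); np.save(f"{n}0.npy",d); print(n,env.camera_model(n))
print(env.camera_model("wrist"))
E
```

```text
{'time_s': 0.0, 'joints': array([-1.23049892,  0.50833719, -0.23749815,  1.5011706 ,  0.12569644,
        1.14892624, -0.15480143]), 'joint_vel': array([ 0.00053956,  0.00185506,  0.00131272,  0.00108102,  0.00108004,
        0.00042661, -0.00057544]), 'tau': array([-5.41692361e-05, -6.20590854e+01, -2.18691789e+00, -2.49653864e+01,
        1.26891379e-02,  1.14970261e-02, -4.17095606e-06]), 'tcp_pos': array([145.37105032, 607.31157357, 230.41614319]), 'tool_rot': array([-1.31238231, -1.03349786,  1.0358743 ]), 'wrist_force': array([-0.12425186, -0.50848626,  0.63305275]), 'moment': array([ 0.00203717, -0.02480699, -0.03189256]), 'grip_width': 85.4382893731532}
scene {'fx': 565.7512275205413, 'fy': 565.7512275205413, 'cx': 322.80353391171764, 'cy': 242.15414093376586, 'rvec': array([ 1.68179895,  2.1687639 , -0.58752681]), 'tvec': array([ 188.03027436, -409.39734348, 1701.30249802])}
top {'fx': 526.5814446685523, 'fy': 526.5814446685523, 'cx': 322.4405539315989, 'cy': 240.33234466042802, 'rvec': array([ 2.14671693, -2.11239629,  0.18441272]), 'tvec': array([ -49.41688847,  551.40990911, 1113.15580288])}
{'fx': 371.64829954431775, 'fy': 371.64829954431775, 'cx': 309.9410539985856, 'cy': 239.8708681287358, 'T_tool_cam': array([[ 9.99998926e-01, -1.26597986e-03,  7.37842293e-04,
        -1.28692078e-01],
       [-1.10814836e-03, -3.23930181e-01,  9.46080340e-01,
        -1.44655260e+02],
       [-9.58709272e-04, -9.46080142e-01, -3.23931237e-01,
         8.32124411e+01],
       [ 0.00000000e+00,  0.00000000e+00,  0.00000000e+00,
         1.00000000e+00]])}
```

View pics/top0.png

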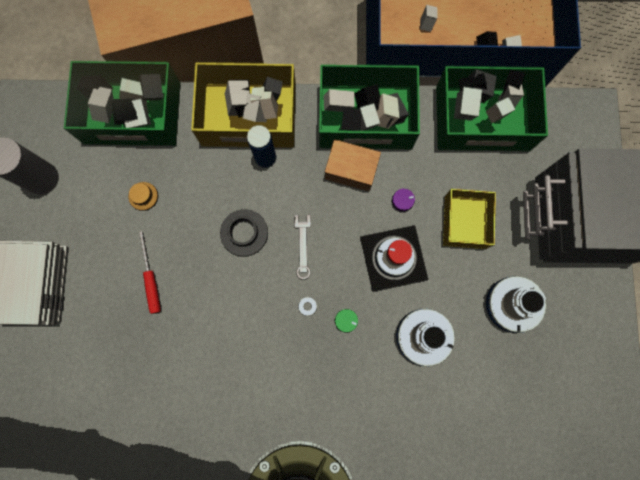

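View pics/scene0.png

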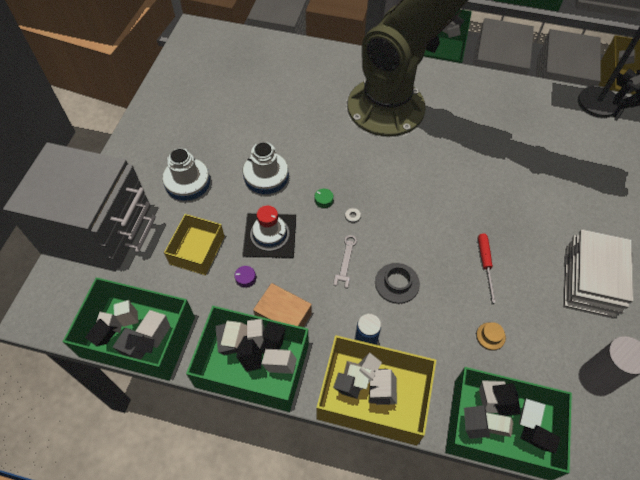

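The top view shows the ring at px (243,232) and the white jar with the red cap at (399,252) on the black stand. The wrench is at (303,245) and the spacer at (307,306). The scene view agrees.

```bash
cat > h.py <<'E'
from cell import env
import cv2,numpy as np
from scipy.spatial.transform import Rotation as R
def cloud(n,p=None,d=None,st=None):
    if p is None:
        st=env.get_state(); p,d=env.camera(n)
    m=env.camera_model(n); v,u=np.mgrid[:480,:640]
    x=(u-m['cx'])/m['fx']; y=(v-m['cy'])/m['fy']
    if n=='wrist':
        r=np.hypot(x,y); k=np.tan(r)/np.maximum(r,1e-9); x,y=x*k,y*k
        c=np.stack([x*d,y*d,d],-1); T=m['T_tool_cam']; c=c@T[:3,:3].T+T[:3,3]
        w=c@R.from_rotvec(st['tool_rot']).as_matrix().T+st['tcp_pos']
    else:
        c=np.stack([x*d,y*d,d],-1); w=(c-m['tvec'])@R.from_rotvec(m['rvec']).as_matrix()
    w[d<=0]=np.nan
    return p,w
def circ(P):
    A=np.c_[2*P,np.ones(len(P))]; s=np.linalg.lstsq(A,(P**2).sum(1),rcond=None)[0]
    return s[:2],np.sqrt(s[2]+s[:2]@s[:2])
def box(w,lo,hi,c,r):
    return (w[...,2]>lo)&(w[...,2]<hi)&(np.hypot(w[...,0]-c[0],w[...,1]-c[1])<r)
E
python3 - <<'E'
from h import *
for n in("top","scene"):
    p,w=cloud(n,cv2.imread(f'pics/{n}0.png'),np.load(f'{n}0.npy'))
    hsv=cv2.cvtColor(p,cv2.COLOR_BGR2HSV)
    print(n, w[232,243] if n=='top' else w[277,398])
    px=dict(cap=(252,399),ring=(232,243)) if n=='top' else dict(cap=(214,267),ring=(281,398))
    red=((hsv[...,0]<8)|(hsv[...,0]>172))&(hsv[...,1]>140)&(hsv[...,2]>60)
    v,u=px['cap']; m=np.zeros((480,640),bool); m[v-25:v+25,u-25:u+25]=1
    P=w[m&red]; z=np.nanpercentile(P[:,2],80); T=P[abs(P[:,2]-z)<4]; print('captop z',z,cv2.minEnclosingCircle(T[:,:2].astype(np.float32)),T.mean(0))
    v,u=px['ring']; c=w[v-14:v+14,u-14:u+14].reshape(-1,3)
    c=np.nanmedian(c,0)[:2]
    for lo,hi in((28,45),(5,16)):
        P=w[box(w,lo,hi,c,80)]; print('ring',len(P),np.median(P[:,2]),cv2.minEnclosingCircle(P[:,:2].astype(np.float32)))
    v,u=px['cap']; c=T.mean(0)[:2]; P=w[box(w,30,46,c,60)]; print('shoulder',len(P),np.median(P[:,2]),cv2.minEnclosingCircle(P[:,:2].astype(np.float32)))
    # positions of others
    if n=='top':
        for k,(u,v) in dict(wrench=(303,245),spacer=(307,298),can=(259,133),carton=(352,165),bin=(452,220)).items(): print(k,w[v,u])
st=env.get_state(); print(R.from_rotvec(st['tool_rot']).as_matrix())
E
```

```text
top [576.68529262 142.60427578   2.50230182]
captop z 105.12677357293211 ((521.5359497070312, -202.0287628173828), 24.760427474975586) [ 521.0282104  -202.66112295  104.00419359]
ring 255 35.275810250125446 ((575.0777587890625, 140.4033966064453), 33.712974548339844)
ring 1077 9.687330109351048 ((581.7440185546875, 144.474609375), 74.76045989990234)
shoulder 588 37.29364958445004 ((521.4320678710938, -202.54769897460938), 42.27633285522461)
wrench [547.66813422   3.71937614   8.13010104]
spacer [427.33001861  -8.03348244  10.96252776]
can [763.24827309  96.41362891 139.55018875]
carton [ 722.53571942 -104.00062062   59.44690646]
bin [ 612.77270757 -338.87773662    1.97014529]
scene [560.64541209 140.98643131   1.65783639]
captop z 104.58521059288864 ((526.0579833984375, -201.8131561279297), 26.035396575927734) [ 526.88174826 -203.29812072  103.70372104]
ring 221 34.07820734959883 ((579.6040649414062, 141.53346252441406), 35.03118896484375)
ring 811 9.13567732156935 ((575.0497436523438, 142.90074157714844), 76.72402954101562)
shoulder 434 36.33151316713203 ((527.856689453125, -202.30291748046875), 42.85713195800781)
[[ 2.32635533e-01 -3.24103685e-04 -9.72563933e-01]
 [ 9.72562597e-01 -1.61332857e-03  2.32635751e-01]
 [-1.64446328e-03 -9.99998646e-01 -6.01064289e-05]]
```

>>> carry_out(
  commands=[
    [1,[-2.2,0,-3.3],[0,0,0]],
    [1,[-2.2,0,-3.3],[0,0,0]],
    [1,[-2.2,0,-3.3],[0,0,0]],
    [1,[-2.2,0,-3.3],[0,0,0]],
    [1,[-2.2,0,-3.3],[0,0,0]],
    [1,[-2.2,0,-3.3],[0,0,0]],
    [1,[-2.2,0,-3.3],[0,0,0]],
    [1,[-2.2,0,-3.3],[0,0,0]],
  ],
)

```text
time_s: 0.77
tcp_pos: [359.1, 373.1, 225.0]
tool_rot: [-1.299, -1.041, 1.057]
wrist_force: [0.8, 0.0, -0.5]
grip_width: 85.6
```

```bash
cat > s.py <<'E'
from h import *
import sys
s=env.get_state(); M=R.from_rotvec(s['tool_rot']).as_matrix()
np.set_printoptions(precision=2,suppress=True)
print('t',s['time_s'],'q',s['joints'],'tcp',s['tcp_pos'],'F',s['wrist_force'],'M',s['moment'],'w',s['grip_width'],'\njawaz',np.degrees(np.arctan2(M[1,0],M[0,0])),'down',M[:,1])
if len(sys.argv)>3: print('tool shift cm',M.T@(np.array(sys.argv[1:4],float)-s['tcp_pos'])/10)
E
python3 s.py 576 141 180
```

```text
t 0.7667 q [-0.71  0.35 -0.2   1.78  0.07  1.02  0.43] tcp [359.08 373.12 224.99] F [ 0.78  0.04 -0.47] M [ 0.03 -0.07 -0.03] w 85.59291855445657 
jawaz 77.70503635853183 down [-0.01 -0.   -1.  ]
tool shift cm [-18.04   4.35 -26.18]
```

>>> carry_out(
  commands=[
    [1,[-2.26,0.5,-3.26],[0,6,0]],
    [1,[-1.9,0.5,-3.47],[0,6,0]],
    [1,[-1.53,0.5,-3.65],[0,6,0]],
    [1,[-1.14,0.5,-3.79],[0,6,0]],
    [1,[-0.74,0.5,-3.89],[0,6,0]],
    [1,[-0.33,0.5,-3.95],[0,6,0]],
    [1,[0.1,0.5,-3.96],[0,6,0]],
    [1,[0.5,0.5,-3.93],[0,6,0]],
  ],
)

```text
time_s: 1.43
tcp_pos: [578.5, 125.9, 182.2]
tool_rot: [-1.537, -0.371, 0.387]
wrist_force: [1.5, 0.9, -0.9]
grip_width: 85.2
```

```bash
python3 s.py 576 141 130; python3 - <<'E'
from h import *
s=env.get_state(); p,d=env.camera('wrist'); cv2.imwrite('pics/w1.png',p)
p,w=cloud('wrist',p,d,s); np.save('w1.npy',w)
for lo,hi,r in((29,42,45),(4,15,62)):
    P=w[box(w,lo,hi,(576,141),r)]; print(len(P),np.median(P,0),cv2.minEnclosingCircle(P[:,:2].astype(np.float32)))
    h=cv2.convexHull(P[:,:2].astype(np.float32))[:,0]; print(circ(h))
E
```

```text
t 1.4333 q [-0.31  0.5   0.09  1.66 -0.05  1.    0.28] tcp [578.46 125.87 182.16] F [ 1.49  0.92 -0.86] M [ 0.05 -0.07 -0.01] w 85.21837178580576 
jawaz 27.713631925471052 down [-0.01 -0.   -1.  ]
tool shift cm [0.54 5.22 1.44]
1947 [576.91591081 139.04111246  37.61424457] ((576.9110717773438, 140.0950927734375), 33.548622131347656)
(array([576.8510025 , 140.19158129]), np.float64(33.21400047452723))
6840 [571.58477526 149.91575283  12.00219934] ((576.6416015625, 142.14144897460938), 60.31010437011719)
(array([576.96352886, 142.12871838]), np.float64(56.98894126975826))
```

View pics/w1.png

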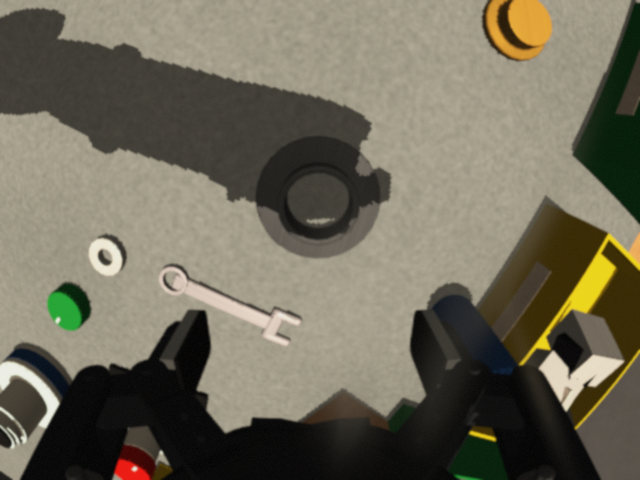

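The wrist view shows the ring at px (318,198), with the open fingers beside it and nothing in the way. I'm going down.

>>> carry_out(
  commands=[
    [1,[0.2,1.8,0.5],[0,0,0]],
    [1,[0.2,2.0,0.5],[0,0,0]],
    [1,[0.15,2.0,0.36],[0,0,0]],
    [1,[0,2.0,0],[0,0,0]],
    [1,[0,2.0,0],[0,0,0]],
    [1,[0,2.0,0],[0,0,0]],
    [1,[0,0,0],[0,0,0]],
    [1,[0,0,0],[0,0,0]],
  ],
)

```text
time_s: 2.15
tcp_pos: [583.2, 122.9, 55.6]
tool_rot: [-1.551, -0.348, 0.367]
wrist_force: [0.8, 0.2, -0.1]
grip_width: 85.2
```

```bash
python3 s.py 577 140.5 14
```

```text
t 2.15 q [-0.31  0.65  0.08  1.78 -0.06  0.72  0.26] tcp [583.16 122.91  55.64] F [ 0.82  0.18 -0.14] M [-0.02 -0.05 -0.04] w 85.15742405919057 
jawaz 26.099866959888796 down [-0.01 -0.01 -1.  ]
tool shift cm [0.28 4.15 1.88]
```

>>> carry_out(
  commands=[
    [1,[0.15,0,0.9],[0,0,0]],
    [1,[0.15,0,0.9],[0,0,0]],
    [1,[0,0,0.1],[0,0,0]],
    [1,[0,0,0],[0,0,0]],
    [1,[0,1.0,0],[0,0,0]],
    [1,[0,1.0,0],[0,0,0]],
    [1,[0,0,0],[0,0,0]],
    [1,[0,0,0],[0,0,0]],
  ],
)

```text
time_s: 2.82
tcp_pos: [579.0, 145.4, 38.9]
tool_rot: [-1.55, -0.356, 0.363]
wrist_force: [0.3, -0.2, 0.2]
grip_width: 85.5
```

```bash
python3 s.py 577 140.5 14
```

```text
t 2.8167 q [-0.34  0.67  0.08  1.8  -0.07  0.68  0.23] tcp [578.99 145.44  38.9 ] F [ 0.27 -0.19  0.16] M [-0.03  0.01  0.01] w 85.52139680298134 
jawaz 26.2487303479159 down [-0.   -0.01 -1.  ]
tool shift cm [-0.38  2.5  -0.34]
```

>>> carry_out(
  commands=[
    [1,[-0.33,0.5,-0.3],[0,0,0]],
    [1,[0,0.8,0],[0,0,0]],
    [1,[0,0.7,0],[0,0,0]],
    [1,[0,0.3,0],[0,0,0]],
    [1,[0,0,0],[0,0,0]],
    [1,[0,0,0],[0,0,0]],
    [1,[0,0,0],[0,0,0]],
    [1,[0,0,0],[0,0,0]],
  ],
)

```text
time_s: 3.48
tcp_pos: [576.7, 138.8, 12.2]
tool_rot: [-1.551, -0.353, 0.363]
wrist_force: [0.6, 0.5, -0.2]
grip_width: 85.4
```

```bash
python3 s.py 577 140.5 14
```

```text
t 3.4833 q [-0.33  0.71  0.08  1.82 -0.07  0.62  0.24] tcp [576.75 138.82  12.25] F [ 0.57  0.46 -0.18] M [ 0.02 -0.02  0.02] w 85.37728816172893 
jawaz 26.122302150205936 down [-0.   -0.01 -1.  ]
tool shift cm [ 0.1  -0.18  0.14]
```

>>> carry_out(
  commands=[
    [1,[0.1,0,0.15],[0,0,0]],
    [1,[0,0,0],[0,0,0]],
    [-1,[0,0,0],[0,0,0]],
    [-1,[0,0,0],[0,0,0]],
    [-1,[0,0,0],[0,0,0]],
    [-1,[0,0,0],[0,0,0]],
    [-1,[0,0,0],[0,0,0]],
    [-1,[0,0,0],[0,0,0]],
  ],
  squeeze=90,
)

```text
time_s: 4.15
tcp_pos: [576.9, 141.0, 14.4]
tool_rot: [-1.551, -0.353, 0.362]
wrist_force: [0.5, -0.7, 0.9]
grip_width: 64.4
```

```bash
python3 s.py 577 140.5 190
```

```text
t 4.15 q [-0.34  0.71  0.08  1.82 -0.07  0.62  0.24] tcp [576.9  140.99  14.36] F [ 0.55 -0.67  0.94] M [-0.04  0.03 -0.07] w 64.4096038287803 
jawaz 26.11651243041106 down [-0.   -0.01 -1.  ]
tool shift cm [ -0.15 -17.56  -0.19]
```

>>> carry_out(
  commands=[
    [-1,[0,-0.8,0],[0,0,0]],
    [-1,[0,-1.6,0],[0,0,0]],
    [-1,[0,-2.4,0],[0,0,0]],
    [-1,[0,-2.4,0],[0,0,0]],
    [-1,[0,-2.4,0],[0,0,0]],
    [-1,[0,-2.4,0],[0,0,0]],
    [-1,[0,-1.6,0],[0,0,0]],
    [-1,[0,0,0],[0,0,0]],
  ],
)

```text
time_s: 4.82
tcp_pos: [569.4, 141.1, 149.3]
tool_rot: [-1.551, -0.335, 0.382]
wrist_force: [0.6, -0.6, -8.5]
grip_width: 64.3
```

```bash
python3 s.py 535 -95 175
```

```text
t 4.8167 q [-0.35  0.54  0.1   1.69 -0.05  0.94  0.22] tcp [569.4  141.05 149.29] F [ 0.64 -0.57 -8.51] M [ 0.1  -0.21  0.01] w 64.32926725392315 
jawaz 26.176077028850393 down [-0.03 -0.02 -1.  ]
tool shift cm [-13.57  -2.08 -19.67]
```

>>> carry_out(
  commands=[
    [-1,[-1.2,-0.3,-1.8],[0,0,0]],
    [-1,[-1.8,-0.3,-2.6],[0,0,0]],
    [-1,[-1.8,-0.3,-2.6],[0,0,0]],
    [-1,[-1.8,-0.3,-2.6],[0,0,0]],
    [-1,[-1.8,-0.3,-2.6],[0,0,0]],
    [-1,[-1.8,-0.3,-2.6],[0,0,0]],
    [-1,[-1.8,-0.2,-2.6],[0,0,0]],
    [-1,[-1.2,-0.2,-1.8],[0,0,0]],
  ],
)

```text
time_s: 5.48
tcp_pos: [528.7, -87.6, 165.0]
tool_rot: [-1.539, -0.335, 0.408]
wrist_force: [-0.4, -0.1, -8.1]
grip_width: 64.2
```

>>> carry_out(
  commands=[
    [-1,[0,0,0],[0,0,0]],
    [-1,[0,0,0],[0,0,0]],
    [-1,[0,0,0],[0,0,0]],
    [-1,[0,0,0],[0,0,0]],
    [-1,[0,0,0],[0,0,0]],
    [-1,[0,0,0],[0,0,0]],
    [-1,[0,0,0],[0,0,0]],
    [-1,[0,0,0],[0,0,0]],
  ],
)

```text
time_s: 6.15
tcp_pos: [523.5, -91.1, 159.3]
tool_rot: [-1.538, -0.322, 0.413]
wrist_force: [0.1, -0.7, -7.6]
grip_width: 64.1
```

```bash
cat >> s.py <<'E'
ax=M.T@np.cross(M[:,1],[0,0,-1]); print('level turn deg',np.degrees(ax))
E
python3 s.py 522 -202.5 150;  python3 - <<'E'
from h import *
s=env.get_state(); p,d=env.camera('wrist'); cv2.imwrite('pics/w2.png',p)
p,w=cloud('wrist',p,d,s); np.save('w2.npy',w)
hsv=cv2.cvtColor(p,cv2.COLOR_BGR2HSV); red=((hsv[...,0]<8)|(hsv[...,0]>172))&(hsv[...,1]>140)&(hsv[...,2]>60)
P=w[box(w,95,115,(522,-202),50)&red]; print(len(P),np.median(P,0),cv2.minEnclosingCircle(P[:,:2].astype(np.float32)),circ(cv2.convexHull(P[:,:2].astype(np.float32))[:,0]))
P=w[box(w,32,46,(522,-202),60)]; print(len(P),np.median(P,0),cv2.minEnclosingCircle(P[:,:2].astype(np.float32)),circ(cv2.convexHull(P[:,:2].astype(np.float32))[:,0]))
E
```

```text
t 6.15 q [ 0.03  0.46  0.12  1.81 -0.04  0.93  0.64] tcp [523.51 -91.08 159.26] F [ 0.13 -0.7  -7.63] M [ 0.01 -0.18  0.02] w 64.14928025213364 
jawaz 26.89673451866331 down [-0.06 -0.01 -1.  ]
tool shift cm [-5.12  1.07 -9.89]
level turn deg [-0.83 -0.   -3.2 ]
1540 [ 527.45987284 -205.05248446  106.10750521] ((524.659423828125, -203.94935607910156), 24.15473175048828) (array([ 527.28048878, -203.34284604]), np.float64(21.634389326892915))
1601 [ 531.63199401 -173.55199024   39.7328332 ] ((534.1761474609375, -178.4852294921875), 31.87411117553711) (array([ 531.28018144, -180.19355565]), np.float64(24.11189857465728))
```

View pics/w2.png

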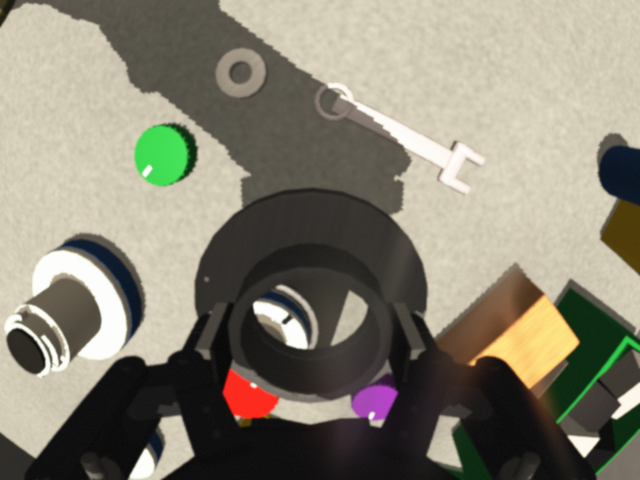

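The held ring occupies the middle of the view. The red cap, at px (250,395), is partly hidden behind it. I'll level the tool and move just past the jar so the wrist camera sees the cap clear of the ring.

>>> carry_out(
  commands=[
    [-1,[-0.6,-0.5,-2.2],[-0.2,0,-0.8]],
    [-1,[-0.8,-0.5,-2.8],[-0.2,0,-0.8]],
    [-1,[-0.8,-0.5,-2.8],[-0.2,0,-0.8]],
    [-1,[-0.8,-0.5,-2.8],[-0.2,0,-0.8]],
    [-1,[-0.8,-0.4,-2.8],[-0.2,0,-0.8]],
    [-1,[-0.8,-0.3,-2.4],[0,0,-0.4]],
    [-1,[0,-0.1,0],[0,0,-0.4]],
    [-1,[0,-0.1,0],[0,0,-0.4]],
  ],
)

```text
time_s: 6.87
tcp_pos: [557.6, -253.8, 187.6]
tool_rot: [-1.53, -0.406, 0.348]
wrist_force: [0.8, 0.8, -8.7]
grip_width: 64.4
```

```bash
python3 s.py 523.3 -202 150;  python3 - <<'E'
from h import *
s=env.get_state(); p,d=env.camera('wrist'); cv2.imwrite('pics/w3.png',p)
p,w=cloud('wrist',p,d,s); np.save('w3.npy',w)
print(env.get_state()['tcp_pos'])
hsv=cv2.cvtColor(p,cv2.COLOR_BGR2HSV); red=((hsv[...,0]<8)|(hsv[...,0]>172))&(hsv[...,1]>140)&(hsv[...,2]>60)
P=w[box(w,95,115,(522,-202),50)&red]; print(len(P),np.median(P,0),cv2.minEnclosingCircle(P[:,:2].astype(np.float32)),circ(cv2.convexHull(P[:,:2].astype(np.float32))[:,0]))
P=w[box(w,32,46,(522,-202),60)]; print(len(P),np.median(P,0),cv2.minEnclosingCircle(P[:,:2].astype(np.float32)),circ(cv2.convexHull(P[:,:2].astype(np.float32))[:,0]))
# ring in tool coords
M=R.from_rotvec(s['tool_rot']).as_matrix(); t=(w-s['tcp_pos'])@M
m=(abs(t[...,0])<70)&(abs(t[...,2])<70)&(abs(t[...,1])<40)
for lo,hi in((-32,-17),(-6,8)):
  q=t[m&(t[...,1]>lo)&(t[...,1]<hi)]; print(len(q),np.median(q,0),q.min(0),q.max(0))
E
```

```text
t 6.8667 q [ 0.34  0.51  0.1   1.63 -0.1   0.99  0.96] tcp [ 557.57 -253.78  187.65] F [ 0.82  0.79 -8.72] M [0.1  0.08 0.05] w 64.37169034386545 
jawaz 27.58250668290618 down [ 0.03  0.02 -1.  ]
tool shift cm [-0.78  3.73  6.18]
level turn deg [0.06 0.   2.14]
[ 557.17478929 -254.9178195   187.96656324]
4791 [ 522.31747557 -203.17983363  106.26300372] ((523.5736694335938, -204.08409118652344), 25.459806442260742) (array([ 523.57172004, -203.76356361]), np.float64(25.023251303724756))
3218 [ 511.74817817 -184.5671689    39.91291757] ((523.585693359375, -203.56752014160156), 42.171112060546875) (array([ 523.50143981, -203.42550589]), np.float64(41.754468861034375))
9427 [  0.54454779 -23.15956999   7.00800113] [-45.75954622 -31.99828717 -34.29916661] [ 45.96229276 -17.00280301  32.56209907]
18264 [ 0.6285504   2.1402669  29.42836743] [-53.9847801   -5.99660857 -46.32287264] [54.64864338  7.99466473 54.07677273]
```

View pics/w3.png

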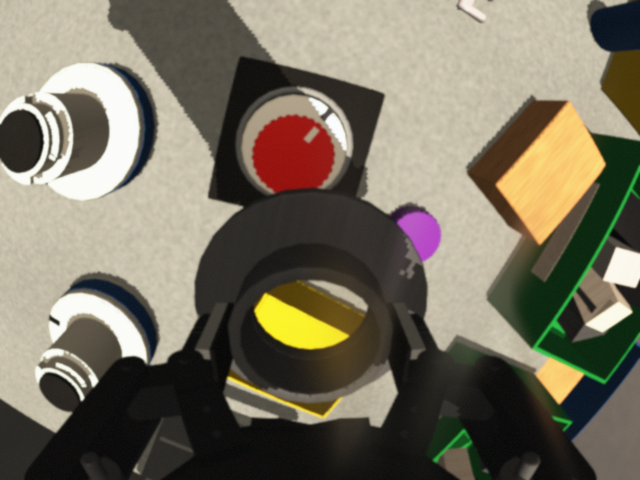

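The cap is now fully visible at px (293,155), about (523.6,-203.9). The shoulder agrees with that. In the tool frame the ring is centred within 1 mm. I'm moving over the cap and levelling.

>>> carry_out(
  commands=[
    [-1,[-0.15,0.2,1.0],[0,0,0.5]],
    [-1,[-0.2,0.4,1.5],[0,0,0.5]],
    [-1,[-0.2,0.4,1.5],[0,0,0.5]],
    [-1,[-0.2,0.4,1.3],[0,0,0.5]],
    [-1,[-0.1,0.4,0.6],[0,0,0]],
    [-1,[0,0,0],[0,0,0]],
    [-1,[0,-0.05,0],[0,0,0]],
    [-1,[0,-0.05,0],[0,0,0]],
  ],
)

```text
time_s: 7.58
tcp_pos: [519.3, -194.5, 168.7]
tool_rot: [-1.534, -0.383, 0.386]
wrist_force: [0.3, 0.3, -8.6]
grip_width: 64.1
```

```bash
python3 s.py 522.7 -202.8 135
```

```text
t 7.5833 q [ 0.24  0.46  0.11  1.78 -0.06  0.91  0.87] tcp [ 519.35 -194.49  168.75] F [ 0.27  0.27 -8.59] M [-0.05 -0.    0.1 ] w 64.07880602368485 
jawaz 28.101729131891236 down [-0.  0. -1.]
tool shift cm [-0.09  3.37 -0.9 ]
level turn deg [-0.15 -0.   -0.07]
```

>>> carry_out(
  commands=[
    [-1,[-0.05,0.4,-0.5],[0,0,0]],
    [-1,[-0.03,0.6,-0.35],[0,0,0]],
    [-1,[0,0.6,0],[0,0,0]],
    [-1,[0,0.6,0],[0,0,0]],
    [-1,[0,0.2,0],[0,0,0]],
    [-1,[0,0,0],[0,0,0]],
    [-1,[0,-0.06,0],[0,0,0]],
    [-1,[0,-0.06,0],[0,0,0]],
  ],
)

```text
time_s: 8.25
tcp_pos: [524.2, -206.9, 143.0]
tool_rot: [-1.537, -0.381, 0.382]
wrist_force: [-0.5, -0.3, -8.5]
grip_width: 64.1
```

```bash
python3 s.py 522.7 -202.8 130; python3 - <<'E'
from h import *
for n in('scene','top'):
    p,d=env.camera(n); a=p[150:300,180:380] if n=='scene' else p[180:330,320:520]
    cv2.imwrite(f'pics/{n}4.png',cv2.resize(a,None,fx=4,fy=4,interpolation=cv2.INTER_CUBIC))
E
```

```text
t 8.25 q [ 0.26  0.5   0.11  1.79 -0.07  0.86  0.89] tcp [ 524.15 -206.88  143.02] F [-0.47 -0.32 -8.53] M [ 0.   -0.04 -0.01] w 64.0824708765599 
jawaz 27.8698893668626 down [-0. -0. -1.]
tool shift cm [0.06 1.3  0.43]
level turn deg [-0.02  0.   -0.06]
```

View pics/scene4.png

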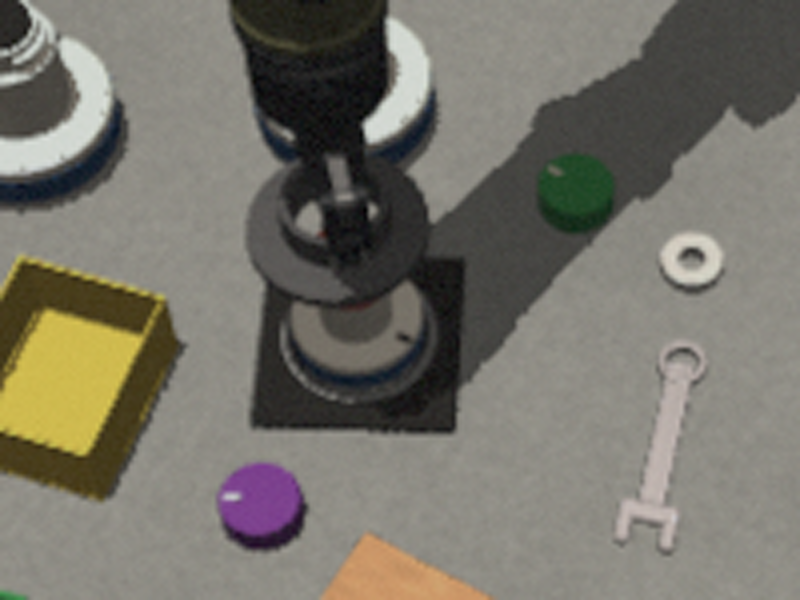

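The ring hovers above the jar. I'll make the last lateral correction, then go down to just above the cap.

>>> carry_out(
  commands=[
    [-1,[0.04,0,0.28],[0,0,0]],
    [-1,[0,-0.06,0],[0,0,0]],
    [-1,[0,-0.06,0],[0,0,0]],
    [-1,[0,0.3,0],[0,0,0]],
    [-1,[0,0.3,0],[0,0,0]],
    [-1,[0,0,0],[0,0,0]],
    [-1,[0,-0.06,0],[0,0,0]],
    [-1,[0,-0.06,0],[0,0,0]],
  ],
)

```text
time_s: 9.02
tcp_pos: [523.8, -203.4, 140.3]
tool_rot: [-1.538, -0.383, 0.381]
wrist_force: [0.6, -0.3, -8.3]
grip_width: 64.5
```

```bash
python3 s.py 522.7 -202.8 110
```

```text
t 9.0167 q [ 0.25  0.5   0.11  1.8  -0.07  0.85  0.89] tcp [ 523.81 -203.4   140.31] F [ 0.62 -0.29 -8.34] M [-0.02  0.03  0.03] w 64.46397632211375 
jawaz 27.934263421338592 down [ 0. -0. -1.]
tool shift cm [-0.07  3.03  0.11]
level turn deg [0.07 0.   0.06]
```

>>> carry_out(
  commands=[
    [-1,[-0.05,0.3,0.07],[0,0,0]],
    [-1,[0,0.4,0],[0,0,0]],
    [-1,[0,0.4,0],[0,0,0]],
    [-1,[0,0.3,0],[0,0,0]],
    [-1,[0,0,0],[0,0,0]],
    [-1,[0,-0.06,0],[0,0,0]],
    [-1,[0,-0.06,0],[0,0,0]],
    [-1,[0,-0.06,0],[0,0,0]],
  ],
)

```text
time_s: 9.68
tcp_pos: [522.8, -203.1, 126.2]
tool_rot: [-1.537, -0.382, 0.382]
wrist_force: [0.9, 0.4, -8.2]
grip_width: 64.7
```

```bash
python3 s.py 522.7 -202.8 110; python3 - <<'E'
from h import *
p,d=env.camera('wrist'); cv2.imwrite('pics/w5.png',cv2.resize(p[170:420,170:460],None,fx=2.4,fy=2.4))
E
```

```text
t 9.6833 q [ 0.26  0.51  0.11  1.82 -0.07  0.81  0.89] tcp [ 522.78 -203.1   126.2 ] F [ 0.89  0.4  -8.21] M [0.   0.01 0.04] w 64.73772813803495 
jawaz 27.923092547991573 down [ 0. -0. -1.]
tool shift cm [0.01 1.62 0.03]
level turn deg [0.04 0.   0.01]
```

View pics/w5.png

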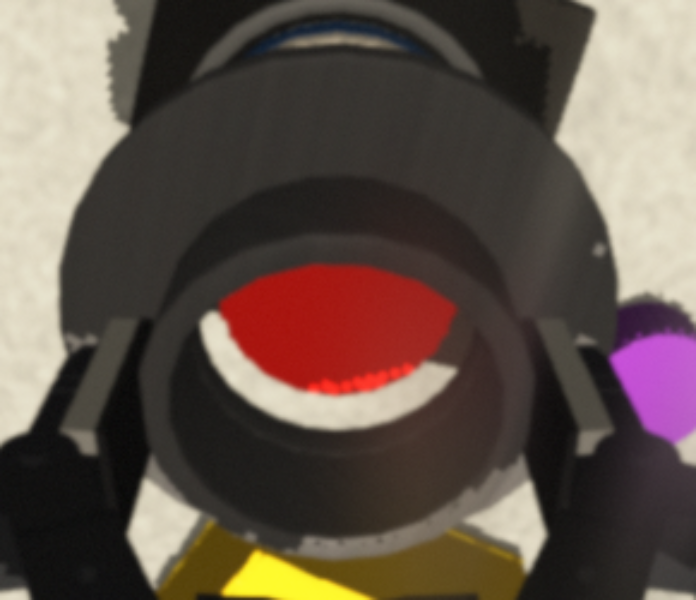

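The cap is centred in the bore: the red spans px 220–456 around the bore centre at about 335, and the far gap is about 10 mm as expected. I'm lowering the ring.

>>> carry_out(
  commands=[
    [-1,[0,0.2,0],[0,0,0]],
    [-1,[0,0.3,0],[0,0,0]],
    [-1,[0,0.3,0],[0,0,0]],
    [-1,[0,0.3,0],[0,0,0]],
    [-1,[0,0.3,0],[0,0,0]],
    [-1,[0,0.3,0],[0,0,0]],
    [-1,[0,0,0],[0,0,0]],
    [-1,[0,-0.06,0],[0,0,0]],
  ],
)

```text
time_s: 10.4
tcp_pos: [523.1, -203.2, 108.3]
tool_rot: [-1.538, -0.383, 0.381]
wrist_force: [0.2, 0.6, -8.3]
grip_width: 64.3
```

```bash
python3 s.py 522.7 -202.8 53
```

```text
t 10.4 q [ 0.26  0.54  0.1   1.84 -0.08  0.77  0.89] tcp [ 523.13 -203.17  108.29] F [ 0.25  0.6  -8.32] M [-0.05 -0.01 -0.06] w 64.28095714595005 
jawaz 27.927027516208096 down [ 0. -0. -1.]
tool shift cm [-0.03  5.53  0.06]
level turn deg [0.07 0.   0.05]
```

No contact so far, and the ring's underside is already about 10 mm below the cap top. I'm continuing down.

>>> carry_out(
  commands=[
    [-1,[0,0.3,0],[0,0,0]],
    [-1,[0,0.5,0],[0,0,0]],
    [-1,[0,0.5,0],[0,0,0]],
    [-1,[0,0.5,0],[0,0,0]],
    [-1,[0,0.5,0],[0,0,0]],
    [-1,[0,0.5,0],[0,0,0]],
    [-1,[0,0.5,0],[0,0,0]],
    [-1,[0,0.2,0],[0,0,0]],
  ],
)

```text
time_s: 11.07
tcp_pos: [523.7, -203.4, 70.0]
tool_rot: [-1.538, -0.384, 0.381]
wrist_force: [-0.0, -0.6, -8.4]
grip_width: 64.2
```

```bash
python3 s.py 522.7 -202.8 53
```

```text
t 11.0667 q [ 0.26  0.59  0.1   1.87 -0.08  0.68  0.9 ] tcp [ 523.68 -203.37   70.02] F [-0.03 -0.56 -8.44] M [-0.02 -0.02 -0.06] w 64.20559680102409 
jawaz 27.932377512048202 down [ 0. -0. -1.]
tool shift cm [-0.06  1.7   0.1 ]
level turn deg [ 0.12 -0.    0.09]
```

>>> carry_out(
  commands=[
    [-1,[-0.02,0.2,0.03],[0,0,0]],
    [-1,[0,0.3,0],[0,0,0]],
    [-1,[0,0.3,0],[0,0,0]],
    [-1,[0,0.3,0],[0,0,0]],
    [-1,[0,0.2,0],[0,0,0]],
    [-1,[0,0.1,0],[0,0,0]],
    [-1,[0,0.05,0],[0,0,0]],
    [-1,[0,0,0],[0,0,0]],
  ],
)

```text
time_s: 11.73
tcp_pos: [523.5, -203.3, 53.4]
tool_rot: [-1.538, -0.384, 0.381]
wrist_force: [-0.2, 0.4, -8.6]
grip_width: 64.1
```

```bash
python3 s.py 522.7 -202.8 53
```

```text
t 11.7333 q [ 0.27  0.61  0.09  1.89 -0.09  0.64  0.9 ] tcp [ 523.5  -203.25   53.45] F [-0.24  0.42 -8.56] M [-0.05  0.01  0.01] w 64.10606402566012 
jawaz 27.927913261158718 down [ 0. -0. -1.]
tool shift cm [-0.05  0.04  0.08]
level turn deg [0.1  0.   0.08]
```

Still carrying the weight; about 1 mm remains.

>>> carry_out(
  commands=[
    [-1,[0,0.1,0],[0,0,0]],
    [-1,[0,0.1,0],[0,0,0]],
    [-1,[0,0.1,0],[0,0,0]],
    [-1,[0,0,0],[0,0,0]],
    [-1,[0,0,0],[0,0,0]],
    [-1,[0,0,0],[0,0,0]],
    [-1,[0,0,0],[0,0,0]],
    [-1,[0,0,0],[0,0,0]],
  ],
)

```text
time_s: 12.4
tcp_pos: [524.2, -203.5, 52.9]
tool_rot: [-1.54, -0.386, 0.379]
wrist_force: [-0.9, 0.3, -7.4]
grip_width: 64.4
```

```bash
python3 s.py 522.7 -202.8 53
```

```text
t 12.4 q [ 0.27  0.61  0.09  1.89 -0.09  0.64  0.9 ] tcp [ 524.16 -203.51   52.89] F [-0.86  0.29 -7.37] M [-0.    0.04 -0.02] w 64.43490502852339 
jawaz 27.920259004304445 down [ 0. -0. -1.]
tool shift cm [-0.1  -0.01  0.13]
level turn deg [ 0.22 -0.    0.19]
```

>>> carry_out(
  commands=[
    [-1,[0,0.15,0],[0,0,0]],
    [-1,[0,0.15,0],[0,0,0]],
    [-1,[0,0.15,0],[0,0,0]],
    [-1,[0,0.15,0],[0,0,0]],
    [-1,[0,0.15,0],[0,0,0]],
    [-1,[0,0.15,0],[0,0,0]],
    [-1,[0,0.15,0],[0,0,0]],
    [-1,[0,0.15,0],[0,0,0]],
  ],
)

```text
time_s: 13.07
tcp_pos: [524.2, -203.6, 52.7]
tool_rot: [-1.542, -0.389, 0.375]
wrist_force: [-3.3, 3.0, 10.0]
grip_width: 64.6
```

```bash
python3 s.py 522.7 -202.8 53
```

```text
t 13.0667 q [ 0.27  0.61  0.09  1.89 -0.09  0.63  0.9 ] tcp [ 524.21 -203.57   52.69] F [-3.28  3.   10.03] M [ 0.13  1.49 -0.12] w 64.56525798800132 
jawaz 27.894169566620405 down [ 0.01 -0.   -1.  ]
tool shift cm [-0.1  -0.03  0.14]
level turn deg [ 0.38 -0.    0.41]
```

The ring is seated: TCP z 52.7 and a 10 N press. Releasing, then straight up.

>>> carry_out(
  commands=[
    [1,[0,0,0],[0,0,0]],
    [1,[0,0,0],[0,0,0]],
    [1,[0,0,0],[0,0,0]],
    [1,[0,0,0],[0,0,0]],
    [1,[0,0,0],[0,0,0]],
    [1,[0,-0.6,0],[0,0,0]],
    [1,[0,-0.6,0],[0,0,0]],
    [1,[0,0,0],[0,0,0]],
  ],
)

```text
time_s: 13.73
tcp_pos: [527.9, -205.2, 68.6]
tool_rot: [-1.547, -0.395, 0.369]
wrist_force: [0.0, 0.1, 0.2]
grip_width: 85.4
```

```bash
python3 s.py 522.7 -202.8 76; python3 - <<'E'
from h import *
p,d=env.camera('wrist'); cv2.imwrite('pics/w6.png',p)
E
```

```text
t 13.7333 q [ 0.27  0.59  0.09  1.88 -0.09  0.66  0.9 ] tcp [ 527.95 -205.23   68.63] F [0.04 0.14 0.21] M [-0.02 -0.05  0.02] w 85.43237075202555 
jawaz 27.88498475280826 down [ 0.02 -0.01 -1.  ]
tool shift cm [-0.34 -0.75  0.45]
level turn deg [ 0.77 -0.    0.76]
```

View pics/w6.png

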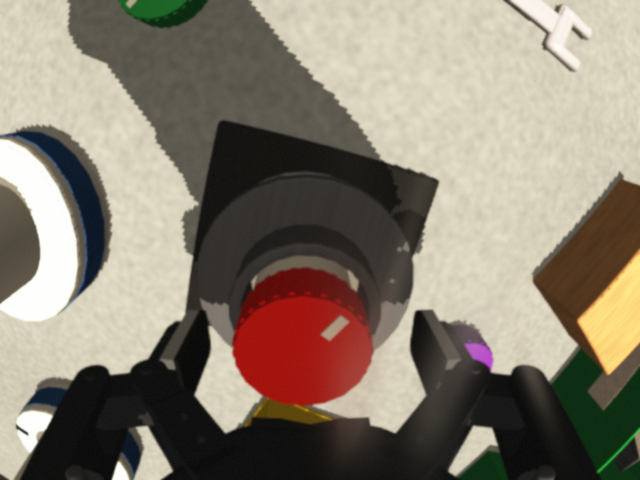

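The ring is seated around the column and clear of the fingers, with the red cap at px (303,335). I'm aligning, then gripping the cap.

>>> carry_out(
  commands=[
    [1,[-0.18,-0.6,0.24],[0.5,0,0.5]],
    [1,[0,0,0],[0,0,0]],
    [1,[0,0,0],[0,0,0]],
    [1,[0,0,0],[0,0,0]],
    [1,[0,0,0],[0,0,0]],
    [1,[0,0,0],[0,0,0]],
    [1,[0,0,0],[0,0,0]],
    [1,[0,0,0],[0,0,0]],
  ],
)

```text
time_s: 14.45
tcp_pos: [524.8, -203.7, 73.6]
tool_rot: [-1.54, -0.386, 0.377]
wrist_force: [0.9, 0.1, 0.8]
grip_width: 85.1
```

```bash
python3 s.py 523.5 -203.2 77;python3 - <<'E'
from h import *
s=env.get_state(); p,d=env.camera('wrist'); cv2.imwrite('pics/w7.png',p)
p,w=cloud('wrist',p,d,s); M=R.from_rotvec(s['tool_rot']).as_matrix()
hsv=cv2.cvtColor(p,cv2.COLOR_BGR2HSV); red=((hsv[...,0]<8)|(hsv[...,0]>172))&(hsv[...,1]>140)&(hsv[...,2]>60)
P=w[box(w,98,115,(523,-203),50)&red]; c=cv2.minEnclosingCircle(P[:,:2].astype(np.float32)); print(len(P),np.median(P,0),c)
print('tool',M.T@(np.array([*c[0],104])-s['tcp_pos']))
E
```

```text
t 14.45 q [ 0.26  0.58  0.1   1.87 -0.08  0.68  0.9 ] tcp [ 524.85 -203.74   73.58] F [0.88 0.1  0.76] M [ 0.03  0.01 -0.01] w 85.07400181390958 
jawaz 27.885436079023034 down [ 0.01 -0.   -1.  ]
tool shift cm [-0.09 -0.34  0.11]
level turn deg [ 0.27 -0.    0.26]
11973 [ 520.77556507 -199.78821853  106.14133072] ((523.2369384765625, -203.37759399414062), 25.78376579284668)
tool [ -1.11588485 -30.43087068   0.92817977]
```

>>> carry_out(
  commands=[
    [1,[-0.08,-0.25,0.07],[0.2,0,0.2]],
    [1,[0,0,0],[0,0,0]],
    [1,[0,0,0],[0,0,0]],
    [1,[0,0,0],[0,0,0]],
    [1,[0,0,0],[0,0,0]],
    [1,[0,0,0],[0,0,0]],
    [1,[0,0,0],[0,0,0]],
    [1,[0,0,0],[0,0,0]],
  ],
)

```text
time_s: 15.17
tcp_pos: [523.6, -203.5, 76.3]
tool_rot: [-1.537, -0.382, 0.381]
wrist_force: [0.4, 1.1, 0.1]
grip_width: 85.5
```

```bash
python3 s.py 523.5 -203.2 77
```

```text
t 15.1667 q [ 0.26  0.58  0.1   1.87 -0.08  0.7   0.9 ] tcp [ 523.61 -203.49   76.26] F [0.45 1.06 0.07] M [-0.02 -0.01 -0.02] w 85.479806904471 
jawaz 27.882783047670817 down [ 0. -0. -1.]
tool shift cm [ 0.   -0.07  0.03]
level turn deg [ 0.04 -0.    0.03]
```

>>> carry_out(
  commands=[
    [-1,[0,-0.03,0],[0,0,0]],
    [-1,[0,0,0],[0,0,0]],
    [-1,[0,0,0],[0,0,0]],
    [-1,[0,0,0],[0,0,0]],
    [-1,[0,0,0],[0,0,0]],
    [-1,[0,0,0],[0,0,0]],
    [-1,[0,0,0],[0,0,0]],
    [-1,[0,0,0],[0,0,0]],
  ],
  squeeze=80,
)

```text
time_s: 15.83
tcp_pos: [523.5, -203.5, 77.1]
tool_rot: [-1.538, -0.382, 0.381]
wrist_force: [-0.3, 0.4, 0.6]
grip_width: 47.7
```

```bash
python3 s.py 523.5 -203.2 77
```

```text
t 15.8333 q [ 0.26  0.58  0.1   1.87 -0.08  0.7   0.9 ] tcp [ 523.47 -203.54   77.12] F [-0.3   0.44  0.56] M [-0.04  0.13 -0.01] w 47.71015390148169 
jawaz 27.888871002039497 down [ 0. -0. -1.]
tool shift cm [0.02 0.01 0.03]
level turn deg [0.04 0.   0.03]
```

>>> carry_out(
  commands=[
    [-1,[0,0.08,0],[0,0,0]],
    [-1,[0,0.08,0],[0,0,0]],
    [-1,[0,0.08,0],[0,-3,0]],
    [-1,[0,0.08,0],[0,-3,0]],
    [-1,[0,0.08,0],[0,-3,0]],
    [-1,[0,0.08,0],[0,-3,0]],
    [-1,[0,0.08,0],[0,-3,0]],
    [-1,[0,0.08,0],[0,-3,0]],
  ],
)

```text
time_s: 16.5
tcp_pos: [524.4, -203.8, 77.0]
tool_rot: [-1.48, -0.638, 0.631]
wrist_force: [-1.8, 0.5, 9.4]
grip_width: 48.1
```

```bash
python3 s.py 523.5 -203.4 77
```

```text
t 16.5 q [ 0.33  0.58  0.    1.87 -0.    0.69  1.14] tcp [ 524.35 -203.82   76.96] F [-1.83  0.54  9.43] M [ 0.2   0.68 -0.12] w 48.09365683496964 
jawaz 46.485910841644596 down [ 0.01 -0.   -1.  ]
tool shift cm [-0.03 -0.01  0.09]
level turn deg [0.3  0.   0.15]
```

>>> carry_out(
  commands=[
    [-1,[0,0.15,0],[0,0,0]],
    [-1,[0,0.15,0],[0,0,0]],
    [-1,[0,0.15,0],[0,-3,0]],
    [-1,[0,0.15,0],[0,-3,0]],
    [-1,[0,0.15,0],[0,-3,0]],
    [-1,[0,0.15,0],[0,-3,0]],
    [-1,[0,0.15,0],[0,-3,0]],
    [-1,[0,0.15,0],[0,-3,0]],
  ],
)

```text
time_s: 17.17
tcp_pos: [524.3, -203.8, 75.8]
tool_rot: [-1.392, -0.893, 0.88]
wrist_force: [-4.4, 3.1, 14.6]
grip_width: 47.8
```

```bash
python3 s.py 523.5 -203.4 77
```

```text
t 17.1667 q [ 0.39  0.57 -0.09  1.87  0.08  0.68  1.39] tcp [ 524.34 -203.77   75.82] F [-4.45  3.14 14.61] M [ 0.38  1.04 -0.08] w 47.834873412690136 
jawaz 65.23811975233954 down [ 0.01 -0.   -1.  ]
tool shift cm [-0.   -0.12  0.09]
level turn deg [0.67 0.   0.08]
```

```bash
python3 - <<'E'
from h import *
p,d=env.camera('wrist'); s,_=env.camera('scene')
a=cv2.resize(p[150:430,140:480],(560,461)); b=cv2.resize(s[170:290,230:310],(235,352),interpolation=cv2.INTER_CUBIC)
c=np.zeros((461,800,3),np.uint8); c[:,:560]=a; c[:352,563:798]=b; cv2.imwrite('pics/w8.png',c)
E
```

```text
(no output)
```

View pics/w8.png

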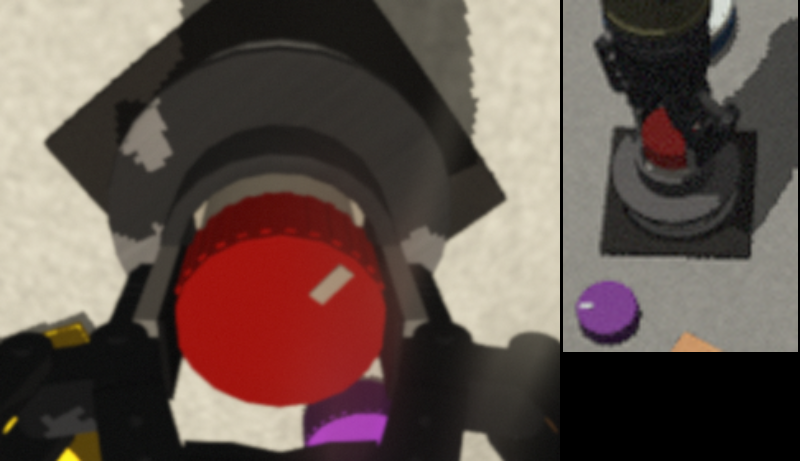

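The dash still sits at the same angle to the jaws, so the cap turns with the gripper. I'm continuing.

>>> carry_out(
  commands=[
    [-1,[0,0.1,0],[0,-3,0]],
    [-1,[0,0.08,0],[0,-3,0]],
    [-1,[0,0.08,0],[0,-3,0]],
    [-1,[0,0.08,0],[0,-3,0]],
    [-1,[0,0.08,0],[0,-3,0]],
    [-1,[0,0.08,0],[0,-3,0]],
    [-1,[0,0.08,0],[0,-3,0]],
    [-1,[0,0.05,0],[0,-3,0]],
  ],
)

```text
time_s: 17.93
tcp_pos: [524.3, -203.7, 78.4]
tool_rot: [-1.225, -1.219, 1.208]
wrist_force: [-2.8, 1.2, 9.0]
grip_width: 47.7
```

```bash
python3 s.py 523.5 -203.4 77
```

```text
t 17.9333 q [ 0.47  0.57 -0.22  1.88  0.19  0.69  1.71] tcp [ 524.29 -203.69   78.36] F [-2.84  1.19  8.96] M [ 0.32  0.65 -0.06] w 47.73714789879654 
jawaz 90.0876402970722 down [ 0.02 -0.01 -1.  ]
tool shift cm [0.03 0.13 0.08]
level turn deg [ 0.9   0.   -0.36]
```

Turned 62° and the cap has risen about 1 mm. I'll turn a few degrees more, ease off the push and try a gentle lift.

>>> carry_out(
  commands=[
    [-1,[0,0.05,0],[0,-3,0]],
    [-1,[0,0,0],[0.4,0,-0.2]],
    [-1,[0,0,0],[0.2,0,-0.1]],
    [-1,[0,0,0],[0,0,0]],
    [-1,[0,-0.1,0],[0,0,0]],
    [-1,[0,-0.15,0],[0,0,0]],
    [-1,[0,-0.15,0],[0,0,0]],
    [-1,[0,-0.15,0],[0,0,0]],
  ],
)

```text
time_s: 18.6
tcp_pos: [523.7, -203.8, 85.1]
tool_rot: [-1.186, -1.255, 1.252]
wrist_force: [-0.1, -0.3, -0.8]
grip_width: 47.9
```

```bash
python3 s.py 523.5 -203.4 95
```

```text
t 18.6 q [ 0.49  0.57 -0.24  1.86  0.2   0.73  1.76] tcp [ 523.66 -203.79   85.13] F [-0.13 -0.26 -0.8 ] M [-0.01  0.05  0.01] w 47.892843927385954 
jawaz 93.3713136679787 down [ 0. -0. -1.]
tool shift cm [ 0.04 -0.99  0.01]
level turn deg [ 0.27  0.   -0.12]
```

The cap is free; the wrist carries only about 0.8 N. Raising it to about 15 mm clear.

>>> carry_out(
  commands=[
    [-1,[0,-0.3,0],[0.1,0,0]],
    [-1,[0,-0.3,0],[0.1,0,0]],
    [-1,[0,-0.3,0],[0,0,0]],
    [-1,[0,-0.3,0],[0,0,0]],
    [-1,[0,-0.2,0],[0,0,0]],
    [-1,[0,0,0],[0,0,0]],
    [-1,[0,0,0],[0,0,0]],
    [-1,[0,0,0],[0,0,0]],
  ],
)

```text
time_s: 19.27
tcp_pos: [524.0, -203.8, 101.4]
tool_rot: [-1.184, -1.253, 1.253]
wrist_force: [-0.1, -0.5, -1.1]
grip_width: 47.5
```

```bash
python3 s.py 523.5 -203.4 103; python3 - <<'E'
from h import *
for i in range(2):
    s=env.get_state(); p,w=cloud('wrist')
    M=R.from_rotvec(s['tool_rot']).as_matrix(); hsv=cv2.cvtColor(p,cv2.COLOR_BGR2HSV); red=((hsv[...,0]<8)|(hsv[...,0]>172))&(hsv[...,1]>140)&(hsv[...,2]>60)
    P=w[red&box(w,110,150,(523,-203),40)]; z=np.nanpercentile(P[:,2],80); P=P[abs(P[:,2]-z)<5]; print(z,cv2.minEnclosingCircle(P[:,:2].astype(np.float32)),np.linalg.lstsq(np.c_[P[:,:2]-P[:,:2].mean(0),np.ones(len(P))],P[:,2],rcond=None)[0])
s,_=env.camera('scene')
a=cv2.resize(p[120:440,120:500],(480,404)); b=cv2.resize(s[160:290,220:320],(310,403),interpolation=cv2.INTER_CUBIC)
cv2.imwrite('pics/w9.png',np.hstack([a[:403],b]))
E
```

```text
t 19.2667 q [ 0.49  0.55 -0.25  1.84  0.19  0.77  1.77] tcp [ 524.   -203.76  101.36] F [-0.11 -0.53 -1.09] M [-0.01  0.03  0.01] w 47.48337693380259 
jawaz 93.37428826767582 down [ 0. -0. -1.]
tool shift cm [ 0.04 -0.16  0.05]
level turn deg [ 0.11 -0.   -0.15]
130.9340492393666 ((524.0955200195312, -203.7468719482422), 26.015762329101562) [1.90929653e-02 9.59985140e-04 1.30395496e+02]
130.8851120238333 ((524.0162353515625, -203.9823760986328), 25.969146728515625) [1.87579827e-02 3.73396932e-04 1.30358171e+02]
```

View pics/w9.png

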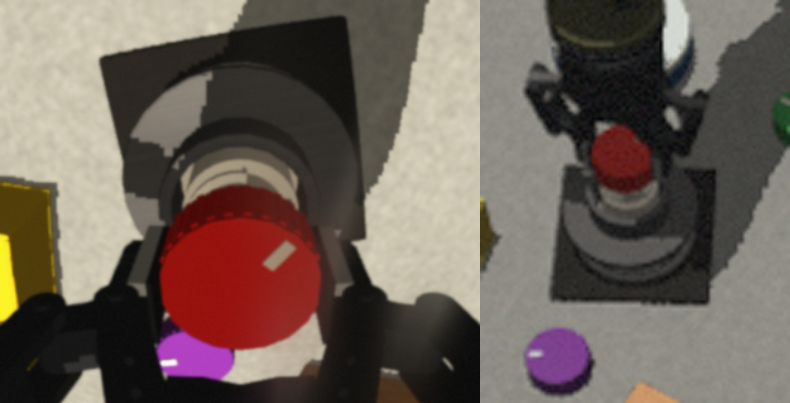

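The cap is level and clear of the exposed white neck, and the ring sits on the shoulder. The cap top measures about 129–131 mm, so it has risen about 25 mm. Handing in.

```bash
python3 -c "
from h import *
s=env.get_state();print(s['joint_vel'],s['tcp_pos'],s['wrist_force'],s['grip_width']);print(env.close_job())"
```

```text
[-0.00086661  0.00254167  0.00084577  0.00117364  0.00015918 -0.00021161
 -0.00059223] [ 523.88695264 -203.77422156  101.17759855] [-0.93524974  0.57141634 -0.2681307 ] 47.88744558461333
the job is handed in; nothing more can be done
None
```

I slid the ring over the red cap onto the jar's shoulder and let go. I then turned the cap about 65° anticlockwise and lifted it straight up. I handed the job in at about 19.5 s of the 53 s allowed; it reported no verdict.

**Last checks:**
- **Cap:** it is still in the gripper at an opening of 47.9 mm, level within about 1°. It is within about 1 mm of where I measured the jar's axis before the ring went on. Its lower edge is about 14 mm above the mouth. The cap top measured 130.9 mm; I took off about 2 mm for the wrist camera's reading bias.
- **Arm:** it was at rest, and the wrist carried only about 1 N, so the cap was not resting on anything.
- **Ring:** it looks seated flat on the shoulder in both camera views.

**Not confirmed:**
- **Jar turning:** the ring hides the jar's black dash, so I could not see whether the jar turned. The wrist moment while turning read only about 0.1 N m, below the stated 0.2 to 0.3 N m, and I did not resolve that. The cap did come free at the expected angle, which suggests the jar held.
- **Fingers slipping:** while I pushed down during the turn, the fingers seemed to slip about 1 mm down the cap. The final height comes from the camera, so the slip does not affect it.
- **Bystanders:** I did not measure them at the end, but the moves stayed clear of them.

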